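# Post a sample board through the port of the conditioning box

## Robot

A 7-joint arm with a two-finger parallel gripper is mounted at the origin on a cart in front of the work surface, level with it; the furniture and walls round the work are solid. World frame = base frame: x ahead of the robot, y to its left, z up, the work surface at z = 0. Lengths are in m, angles in degrees, forces in N, time in s.
With the tool pointing down it reaches from about 0.4 to 0.875 m from the base axis. Payload 19.3 kg.
Tool frame: the origin (TCP) lies at the very end of the fingers, on their centre line; the grasp point (between the pads) lies 19 mm behind it; z points along the fingers, y is the line along which they close (so a half turn about z gives the same grasp; the last joint's range is limited). The gripper opens to 85 mm and grips with 20 to 120 N. Pads are 22 mm wide; open, the fingers measure 114 mm over their backs; the gripper's body (76 mm by 85 mm) begins 54 mm behind the grasp point. The pads swing forward as they close: fully open they stand 13 mm farther back than shut.
Start: joints at [59.29, 29.874, -2.08, 91.645, 1.215, 58.505, -6.463], TCP at [0.281, -0.558, 0.21] pointing down, gripper open.
Joint ranges: [-166.77, 166.77], [-17.47, 122.26], [-85.68, 81.53], [9.62, 139.38], [-72.42, 252.41], [9.2, 110.78], [-144.41, 144.41]. Speed limits (degrees/s): [108.29, 108.29, 136.94, 136.94, 172.46, 172.46, 172.46].

## Interface

Orientations are given as a 3x3 rotation matrix whose columns are the frame's x, y, z axes.
In Python, from bench import r, fingers, ik, monitor, vision gives the robot as it stands. Calls block until the motion is done:
- r.move_pose(position, orientation): joint-space move of the TCP to a pose.
- r.servo_line(position, frame=None, rate=0.15, stop_force=None): straight line of the TCP; frame=None keeps the orientation; rate is the mean speed in m/s. With stop_force (N) it stops when the force on the tool has changed by that much, and returns True; else False.
- r.set_joints(angles): joint-space move.
- fingers.open_jaws() and fingers.clamp(grasp_force=None): open the fingers fully, or close them until they stop; grasp_force is the grip in N (None keeps the last).
- r.hold(seconds).
- ik(position, orientation): joint angles nearest the present ones, or None.
- monitor.observe(): the state.
- vision.grab_frame(name): name is "scene" or "side" or "wrist"; returns a dict with "image" (400x640x3 uint8, red, green, blue), "fx", "fy", "cx", "cy" (pixels), "R" (3x3) and "t" (3): a world point X has camera coordinates R X + t; the wrist camera has in their place "hand_eye" (4x4, takes a point from camera to tool coordinates, whose origin is the TCP and whose axes are the flange's). Camera axes: x right, y down, z forward; pixel columns grow to the right and rows downward; lengths in m; the calibration is good to about 2 mm. A picture is of the moment at which its call begins: read the wrist's pose just before it. There is no depth.
A pose or a line that the arm cannot do raises r.IKError and nothing moves.
- r.finish_job(): hands the job in; it is judged then, once.
The state is a dict: "t": time; "qpos": joint angles; "joint_vel": joint speeds; "joint_efforts": joint torques, N m; "position": TCP position; "eef_rot": TCP orientation; "wrist_force": force on the tool from outside, world axes, zero at the start; "ft_torque": the same for the moment, N m; "width": finger opening in m; "grip_force": force on a finger pad.
Only numpy, scipy, OpenCV 4.12 (cv2) and the standard library are available. Lean on these libraries where they do the work, as an engineer would, in place of code of your own. Each camera call takes 0.05 s, during which the arm holds its last target. There are 200 camera calls.

## Task

Take the smallest of the three boards out of the rack and pass it, still standing on edge, down through the small port in the lid of the plywood box. Lower its bottom edge well into the port before you let go, so that it drops only a little way onto the mat inside; neither the board nor the gripper may touch the lid or the port's rim. Leave the other two boards where they stand.

Things in the scene. Friction and masses are not known exactly. Their poses are not given: they have to be found in the camera images.
- pale_board_center (a point): Centre of the board to move: smallest of three, pale wood, 100 mm long, 75 mm high as it stands on edge, 22 mm thick, 0.1 kg. Axes: x along its length, y through its thickness, z up; it looks alike turned half round. Its foot is on the rack's base 12 mm above the bench, its top edge at 87 mm; the rack's ridges beside it reach up to 31 mm.
- port (a point): Centre of the port, level with its rim's top, 99 mm above the bench: an opening 130 mm along x, 54 mm along y (z up), in the 6 mm lid of a fixed plywood box 200 x 170 mm with a clear front. Dark rim 10 mm wide, 3 mm high on the lid. Lid's underside 9 mm, cork mat 89 mm below this point; inner walls 93 mm (x) and 78 mm (y) from it.
- square_board_center (a point): Centre of a nearly square board (105 mm long, 110 mm high, 26 mm thick) standing on edge in another slot of the rack; stays there. Same axes. Behind rack and box (x over 0.65 m) tape rolls and a lamp hang from about 0.4 m above the bench: cross from one to the other nearer the robot than that.
- oblong_board_center (a point): Centre of a dark, rounded oblong board (140 mm long, 100 mm high, 29 mm thick) standing on edge in another slot of the rack; stays there. Same axes. The rack's slots lie 95 mm apart.
Not all that is in view belongs to the job. Leave any purple look-alike of the part that bears pale_board_center alone.

How it is judged:
By the outcome, as a careful person would: the job done as asked, in the order asked, and still so for the second after the job is handed in, with the robot touching nothing.
It also fails if it takes over 48 s, if anything falls off the work surface, if the arm or the gripper's body presses on something with over 40 N, if the wrist force passes 120 N, or if a joint passes its speed limit or range.

## Working session

There is one attempt and no reset: what is moved stays moved. The work goes in short steps, each a Python script; the robot and the scene stay as the last script left them, time stands still between calls to the robot, and variables do not carry over. Pictures are saved under pics/ and viewed, at most 10 in all, crops included, and the job is handed in when it is done.

```bash
mkdir -p pics; python3 - <<'E'
from bench import r,fingers,ik,monitor,vision
import cv2,json
for n in ("scene","side"):
    f=vision.grab_frame(n); cv2.imwrite(f"pics/{n}0.png",f["image"][:,:,::-1])
    print(n,f["fx"],f["fy"],f["cx"],f["cy"],f["R"],f["t"])
s=monitor.observe(); print(s["t"],s["position"],s["eef_rot"],s["width"])
f=vision.grab_frame("wrist");print(f["hand_eye"],f["fx"])
E
```

```text
scene 434.21716528350606 434.21716528350606 319.8832624215819 202.32813153444087 [[-0.61180026 -0.79072662  0.02125689]
 [-0.51826393  0.38039952 -0.7659626 ]
 [ 0.59758091 -0.4796328  -0.64253361]] [0.34992834 0.36460574 1.1022232 ]
side 382.21112431178466 382.21112431178466 324.25283649201543 197.01241698222492 [[-9.98313372e-01 -5.80535721e-02 -4.39598257e-04]
 [-2.46516211e-02  4.30750747e-01 -9.02134187e-01]
 [ 5.25614694e-02 -9.00601786e-01 -4.31455346e-01]] [0.56469928 0.09908507 0.98711097]
0.1 [ 0.28053695 -0.55814686  0.20917346] [[ 8.93467229e-01  4.49128094e-01 -5.14445006e-04]
 [ 4.49128384e-01 -8.93466804e-01  8.74300932e-04]
 [-6.69664237e-05 -1.01221109e-03 -9.99999485e-01]] 0.08464231107946461
[[ 1.86254409e-04 -9.52326980e-01 -3.05079152e-01  7.89311289e-02]
 [ 9.99999117e-01 -2.24031240e-04  1.30984119e-03  1.60441432e-03]
 [-1.31574436e-03 -3.05079126e-01  9.52326097e-01 -1.65634551e-01]
 [ 0.00000000e+00  0.00000000e+00  0.00000000e+00  1.00000000e+00]] 275.35767690546874
```

View pics/scene0.png

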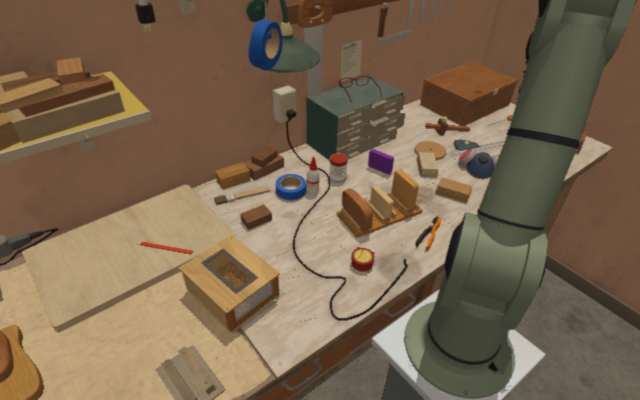

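View pics/side0.png

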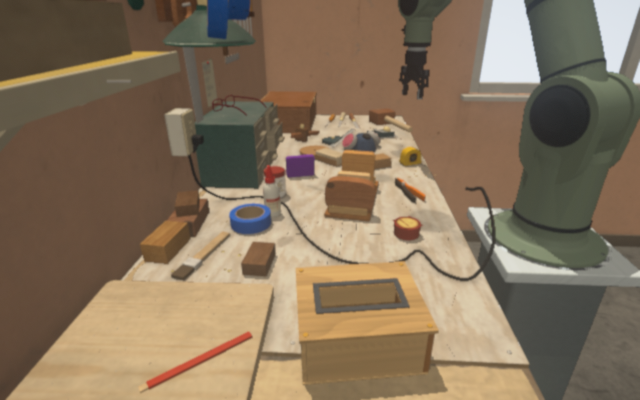

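The scene view shows the rack at about (380,205): dark oblong board (355,208), small pale board (381,204), tan square board (404,188). The box port is at (230,270). The side view shows the port at (360,295), with the pale board hidden behind the oblong one.
Candidates for the target: pale board in the rack (381,204), purple look-alike (380,160), loose pale blocks (427,162) and (454,188). I choose (381,204), the only small pale board in a rack slot.

```bash
python3 - <<'E'
import cv2,numpy as np
a=cv2.imread("pics/scene0.png");b=cv2.imread("pics/side0.png")
A=cv2.resize(a[165:240,330:430],(800,600),interpolation=cv2.INTER_CUBIC)
cv2.imwrite("pics/c1.png",A)
B=cv2.resize(a[230:305,180:280],(400,300),interpolation=cv2.INTER_CUBIC)
C=cv2.resize(b[265:325,290:440],(750,300),interpolation=cv2.INTER_CUBIC)
D=np.zeros((600,750,3),np.uint8);D[:300,:400]=B;D[300:]=C
cv2.imwrite("pics/c2.png",D)
E
```

```text
(no output)
```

View pics/c1.png

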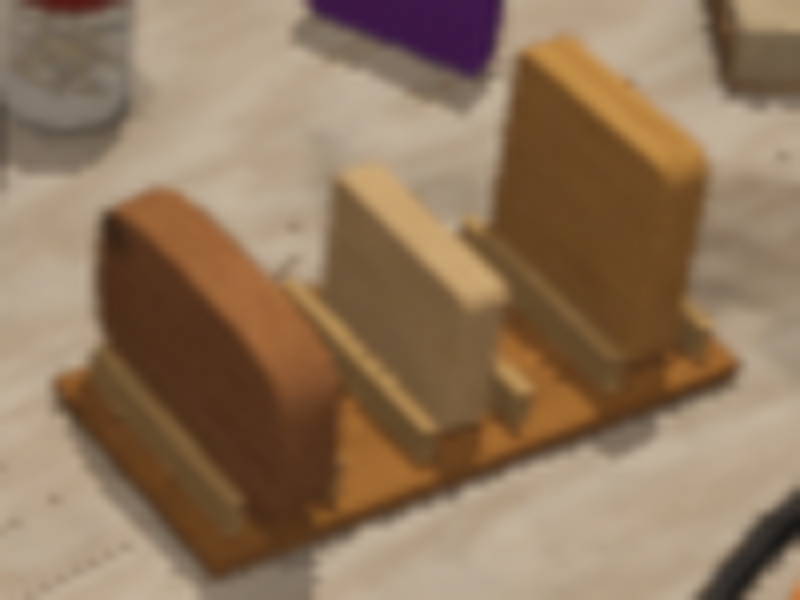

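View pics/c2.png

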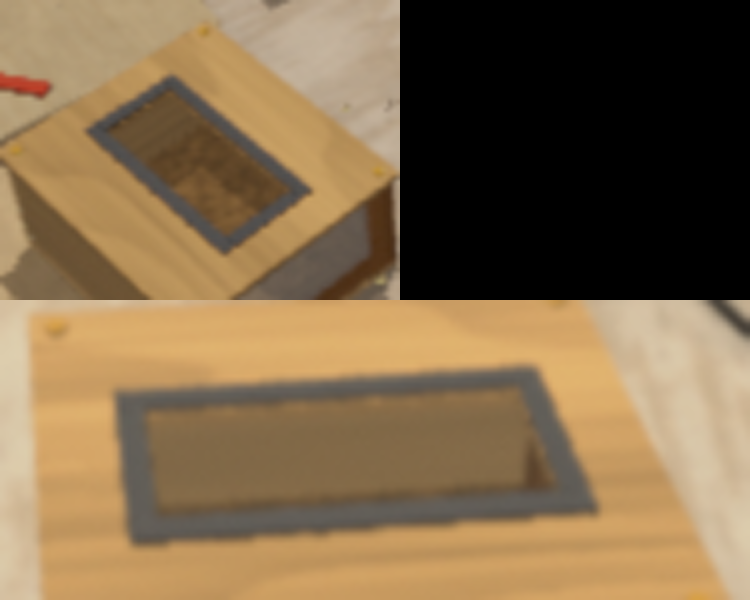

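The crops confirm the pale board in the middle slot: top corners in c1 at (335,178), (385,168), (505,290), (462,300). Port rim outer corners in the c2 scene part: (173,75), (311,190), (226,252), (87,130). In the side part: (117,93), (535,68), (597,212), (132,243).

```bash
cat > h.py <<'E'
import numpy as np,cv2
from bench import r,fingers,ik,monitor,vision
def onplane(f,px,z,wr=None):
    """pixels -> world points on plane z. wr: state read just before a wrist picture"""
    if wr is None: R,t=np.array(f["R"]),np.array(f["t"]); o=-R.T@t; M=R.T
    else:
        H=np.array(f["hand_eye"]);E=np.array(wr["eef_rot"]); M=E@H[:3,:3]; o=np.array(wr["position"])+E@H[:3,3]
    px=np.array(px,float); d=np.c_[(px[:,0]-f["cx"])/f["fx"],(px[:,1]-f["cy"])/f["fy"],np.ones(len(px))]@M.T
    return o+d*((z-o[2])/d[:,2])[:,None]
def rect(P):
    (c,s,a)=cv2.minAreaRect((P[:,:2]*1000).astype(np.float32))
    return P.mean(0).round(4),np.round(c,1),np.round(s,1),round(a,1)
def down(yaw):  # tool down, closing axis y at yaw (deg) in world
    a=np.radians(yaw); y=np.array([np.cos(a),np.sin(a),0]); z=np.array([0,0,-1.]); return np.c_[np.cross(y,z),y,z]
E
python3 - <<'E'
from h import *
f=vision.grab_frame("scene");g=vision.grab_frame("side")
c=lambda p,s,o:(np.array(p)+.5)/s-.5+np.array(o)
P=onplane(f,c([(335,178),(385,168),(505,290),(462,300)],8,(330,165)),.087);print(P.round(4),rect(P))
P=onplane(f,c([(173,75),(311,190),(226,252),(87,130)],4,(180,230)),.099);print(P.round(4),rect(P))
P=onplane(g,c([(117,93),(535,68),(597,212),(132,243)],5,(290,265)),.099);print(P.round(4),rect(P))
E
```

```text
[[ 0.5366 -0.1892  0.087 ]
 [ 0.5291 -0.211   0.087 ]
 [ 0.4417 -0.1944  0.087 ]
 [ 0.4475 -0.1759  0.087 ]] (array([ 0.4887, -0.1926,  0.087 ]), array([ 489.1, -191.8]), array([22.8, 92.3]), 79.3)
[[0.5659 0.349  0.099 ]
 [0.4202 0.3264 0.099 ]
 [0.4089 0.3955 0.099 ]
 [0.5546 0.4195 0.099 ]] (array([0.4874, 0.3726, 0.099 ]), array([487.4, 372.5]), array([147.7,  71.4]), 9.2)
[[0.5644 0.3531 0.099 ]
 [0.4196 0.3309 0.099 ]
 [0.4083 0.4033 0.099 ]
 [0.5536 0.4255 0.099 ]] (array([0.4865, 0.3782, 0.099 ]), array([486.5, 378.2]), array([147. ,  73.3]), 8.7)
```

```bash
python3 - <<'E'
from h import *
b=[.489,-.192,.25]
for y in (80,-100):
    for p,yy in ((b,y),([.487,.375,.2],y+19)):
        print(y,np.round(ik(p,down(yy)),1) if ik(p,down(yy)) is not None else None)
r.move_pose(b,down(-100))
s=monitor.observe();f=vision.grab_frame("wrist");print(s["t"],s["position"],s["eef_rot"])
cv2.imwrite("pics/w1.png",f["image"][:,:,::-1])
E
```

```text
80 [ 46.   22.3 -40.7 102.4  16.4  61.4  79.4]
80 [  0.4  49.9 -76.3  91.6  49.4  78.5  17.1]
-100 [ 16.4  18.3  -1.9 103.8   0.7  57.9 -85.7]
-100 [ -49.9   29.9    9.9   94.3   -5.9   56.3 -119. ]
1.8083 [ 0.48878195 -0.19290185  0.24995958] [[ 9.84686688e-01 -1.74333354e-01 -8.92133565e-05]
 [-1.74333373e-01 -9.84686644e-01 -2.97769774e-04]
 [-3.59359972e-05  3.08762798e-04 -9.99999952e-01]]
```

View pics/w1.png

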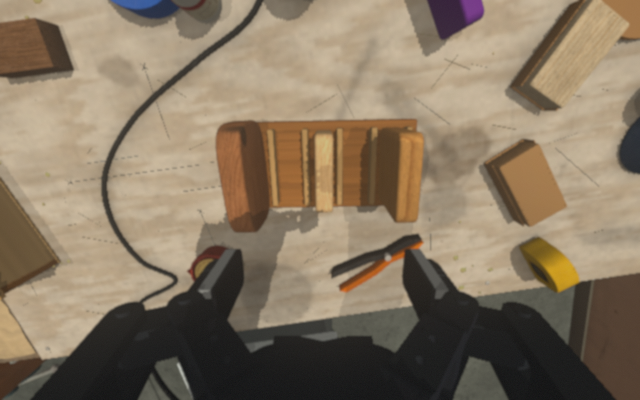

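The wrist view shows the pale board in the middle slot between its two ridges, top edge about x 315–333, y 134–211, nearly aligned with the gripper. Dark oblong is left (243,175), square board right (407,175).

```bash
python3 - <<'E'
import cv2
a=cv2.imread("pics/w1.png");cv2.imwrite("pics/w1c.png",cv2.resize(a[120:220,280:380],(600,600),interpolation=cv2.INTER_CUBIC))
E
```

```text
(no output)
```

View pics/w1c.png

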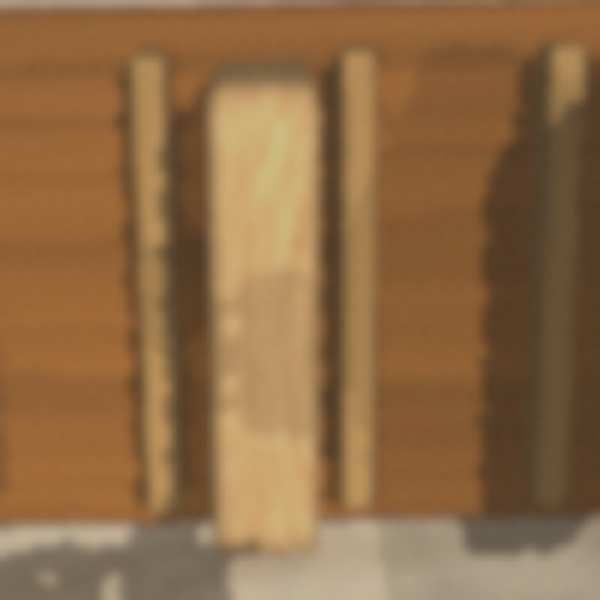

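The close crop confirms the pale board: top-face corners at crop (210,80), (318,80), (314,548), (217,548).

```bash
python3 - <<'E'
from h import *
s=monitor.observe();f=vision.grab_frame("wrist")
P=onplane(f,(np.array([(210,80),(318,80),(314,548),(217,548)])+.5)/6-.5+[280,120],.087,s)
c=P.mean(0);d=(P[0]+P[1]-P[2]-P[3])[:2];yaw=np.degrees(np.arctan2(d[1],d[0]))
print(P.round(4),c.round(4),yaw,np.linalg.norm(d)/2)
np.save("board.npy",[c[0],c[1],yaw])
E
```

```text
[[ 0.5438 -0.1944  0.087 ]
 [ 0.5402 -0.215   0.087 ]
 [ 0.4448 -0.1983  0.087 ]
 [ 0.4484 -0.1781  0.087 ]] [ 0.4943 -0.1964  0.087 ] -9.800967265520534 0.09677794134202135
```

```bash
python3 - <<'E'
from h import *
x,y,yaw=np.load("board.npy"); x-=.001;y+=.001
D=down(yaw-90)
r.servo_line([x,y,.25],D,rate=.1)
r.servo_line([x,y,.13],rate=.2)
print("contact",r.servo_line([x,y,.063],rate=.06,stop_force=6))
fingers.clamp(40); s=monitor.observe();print(s["t"],s["position"],s["width"],s["grip_force"],s["wrist_force"])
r.servo_line([x,y,.12],rate=.08);r.servo_line([x,y,.25],rate=.2)
s=monitor.observe();print(s["t"],s["width"],s["grip_force"],s["wrist_force"])
# to port, stay 0.25 high
p=np.array([.487,.376,.25])
r.servo_line([.489,.09,.25],down(-90.5),rate=.25)
r.servo_line(p,down(-81),rate=.25)
r.hold(.3)
s=monitor.observe();f=vision.grab_frame("wrist");print(s["t"],s["position"],s["width"])
cv2.imwrite("pics/w2.png",f["image"][:,:,::-1])
np.save("T.npy",np.c_[s["eef_rot"],s["position"]])
a=cv2.resize(f["image"][70:370,120:520,::-1],(800,600),interpolation=cv2.INTER_CUBIC);cv2.imwrite("pics/w2c.png",a)
E
```

```text
contact False
4.8 [ 0.4934057  -0.19543989  0.06322038] 0.019899580962369292 38.96506554039661 [-0.50837326  0.12848686  5.49710738]
6.4667 0.01941294031375043 39.169846256263554 [-0.30204209  0.31009988 -1.59113094]
9.35 [0.48722981 0.37550654 0.25020102] 0.01979498465665617
```

View pics/w2c.png

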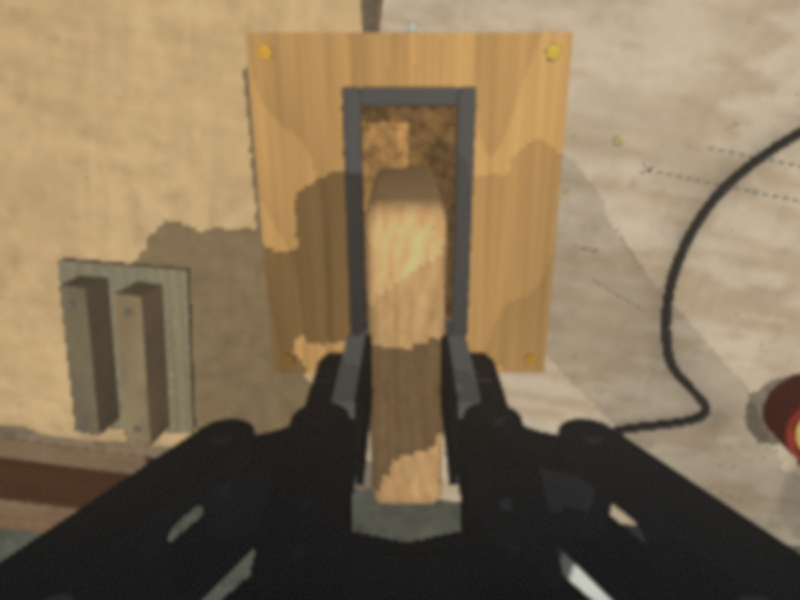

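The held board stands centred between the fingers. Crop corners: lid (247,33), (572,33), (545,372), (276,372); rim back (343,89), (475,88); board top (367,203), (446,203), (440,502), (373,502).

```bash
python3 - <<'E'
from h import *
s=monitor.observe();f=vision.grab_frame("wrist")
c=lambda p:(np.array(p)+.5)/2-.5+[120,70]
E=np.array(s["eef_rot"])
def show(n,P):
    L=(P-s["position"])@E   # tool frame
    print(n,P.mean(0).round(4),"tool",L[:,:2].mean(0).round(4),L[:,:2].round(4).tolist())
show("lid",onplane(f,c([(247,33),(572,33),(545,372),(276,372)]),.096,s))
show("rimback",onplane(f,c([(343,89),(475,88)]),.099,s))
show("rimsides",onplane(f,c([(350,330),(468,330)]),.099,s))
show("board",onplane(f,c([(367,203),(446,203),(440,502),(373,502)]),.274,s))
E
```

```text
lid [0.4888 0.3717 0.096 ] tool [0.001  0.0042] [[0.1039, -0.084], [0.1039, 0.0913], [-0.1019, 0.0926], [-0.1018, -0.0831]]
rimback [0.5621 0.3841 0.099 ] tool [0.0753 0.0034] [[0.075, -0.0329], [0.0755, 0.0397]]
rimsides [0.4182 0.3611 0.099 ] tool [-0.0704  0.0037] [[-0.0704, -0.0336], [-0.0704, 0.0409]]
board [0.4883 0.3742 0.274 ] tool [0.0009 0.0016] [[0.0488, -0.0087], [0.0488, 0.012], [-0.0471, 0.0122], [-0.0471, -0.0089]]
```

```bash
python3 - <<'E'
from h import *
r.servo_line([.4875,.373,.18],rate=.15)
print(r.servo_line([.4875,.373,.104],rate=.06,stop_force=4)); r.hold(.2)
s=monitor.observe();print(s["t"],s["position"],s["wrist_force"],s["width"])
a=vision.grab_frame("side")["image"][180:340,270:450,::-1];b=vision.grab_frame("scene")["image"][190:350,150:330,::-1]
cv2.imwrite("pics/rel.png",cv2.resize(np.hstack([a,b]),(800,356),interpolation=cv2.INTER_CUBIC))
E
```

```text
False
11.6833 [0.48759243 0.37304597 0.10423001] [-0.29611545 -0.1104056  -0.6251019 ] 0.01990090994729497
```

View pics/rel.png

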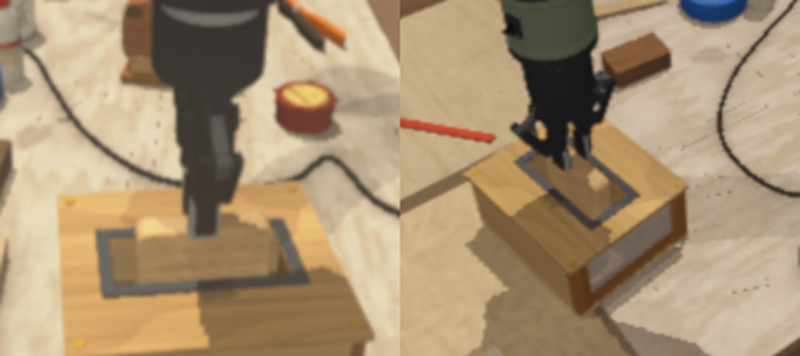

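The board is well inside the port, with a gap all round (side crop: board x 135–278 in the opening 110–300). The fingertips are just above the rim, so I release it here.

```bash
python3 - <<'E'
from h import *
fingers.open_jaws(); r.hold(.3)
r.servo_line([.4875,.373,.16],rate=.08); r.servo_line([.4875,.373,.30],rate=.2); r.hold(.5)
s=monitor.observe();print(s["t"],s["width"],s["wrist_force"])
a=vision.grab_frame("wrist")["image"][60:280,160:480,::-1];b=vision.grab_frame("scene")["image"][160:350,150:430,::-1]
k=lambda i:cv2.resize(i,(430,296),interpolation=cv2.INTER_CUBIC)
cv2.imwrite("pics/end.png",np.vstack([k(a),k(b)]))
E
```

```text
14.9333 0.08546651414942238 [-0.50603954  0.71326582  1.44433949]
```

View pics/end.png

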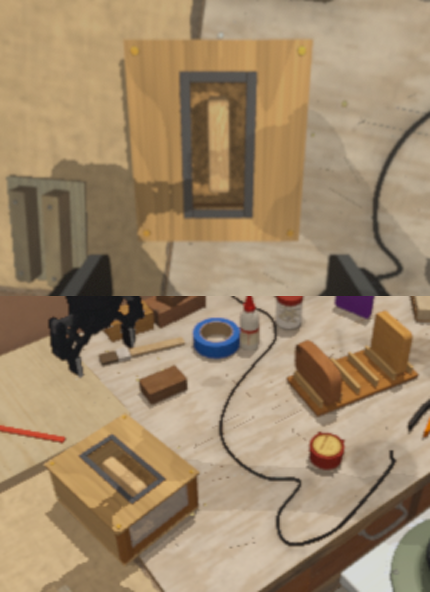

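The board stands on edge inside the box under the port (wrist crop (218,146)). The other two boards are still in the rack, and the gripper is clear.

```bash
python3 -c "
from bench import r
print(r.finish_job())"
```

```text
the job is handed in; nothing more can be done
None
```

The small pale board went down through the port and stands on edge inside the box, with no sign of contact with the lid or rim; the other two boards are still in the rack, and the job was handed in at about 15 s.

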